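# Bundle the empty bottle troughs on the carry board

### The arm

A 6-joint arm with a two-finger parallel gripper is mounted at the origin on the work surface. World frame = base frame: x ahead of the robot, y to its left, z up, the work surface at z = 0. Lengths are in m, angles in degrees, forces in N, time in s.
With the tool pointing down it reaches from about 0.3 to 0.75 m from the base axis. Payload 8.5 kg.
Tool frame: the origin (TCP) lies at the centre of the arm's flange, where the gripper is bolted on; the fingertips stand 173 mm ahead of it and the grasp point (between the pads) lies env.pinch_z ahead of it (env.pinch_z is the distance from the TCP to the grasp point, in m); z points along the fingers, y is the line along which they close (so a half turn about z gives the same grasp; the last joint's range is limited). The gripper opens to 85 mm and grips with 20 to 120 N. Pads are 22 mm wide; open, the fingers measure 114 mm over their backs; the gripper's body (76 mm by 85 mm) begins 54 mm behind the grasp point. The pads swing forward as they close: fully open they stand 13 mm farther back than shut.
Start: joints at [-12.336, 21.807, 74.336, -0, 83.858, -12.336], TCP at [0.55, 0, 0.405] pointing down, gripper open.
Joint ranges: [-178.18, 178.18], [-50.72, 133.34], [12.68, 142.11], [-81.47, 261.47], [9.98, 163.14], [-165.26, 165.26]. Speed limits (degrees/s): [136.94, 136.94, 180, 180, 180, 180].

### API

Orientations are given as a 3x3 rotation matrix whose columns are the frame's x, y, z axes.
In Python, from rig import env, get_image, job, spotter gives the robot as it stands. The module is installed in compiled form; this text tells all that it offers.
- The arm moves only by the shell command python3 -m creep 'ROWS' [FORCE]. ROWS is text: rows parted by semicolons, each of 7 numbers parted by spaces: the turn, a rotation vector about the tool's x, y, z in units of 8 degrees (1.0 is 8 degrees), then the shift along the tool's x, y, z in units of 30 mm (1.0 is 30 mm), then the finger opening in mm, from 0 to 85.4. A call has 1 to 12 rows; each row is the pose to reach, as a shift and turn from the pose commanded when the call began, along the tool's axes at that moment; what a row does not reach only later rows make up. A row lasts 1/10 s, in which the tool goes at most 50 mm and 8.59 degrees, less where a joint would pass 70% of its speed; a pose out of reach is approached as far as the arm can. A call with a gripper value outside its range is refused whole. The fingers move at their own pace and stop on an object; FORCE is the grip in N (left out, the last holds). Time passes only in rows, so rows that repeat a pose let the fingers close. It gives the time, the measured TCP pose, the force, the opening and the grip force at its end, in the units of the state.
- env.observe(): the state, without advancing time (a new reading comes with each control period).
- get_image(name): name is "scene" or "side" or "wrist"; returns a dict with "image" (400x640x3 uint8, blue, green, red), "depth" (400x640 float32, m along the optical axis (not along the pixel's ray), 0 where there is no reading), "intrinsics" (3x3 intrinsics, pixels), "view" (4x4, takes a point from world to camera coordinates). Camera axes: x right, y up, looking along -z (the intrinsics and any distortion apply to the point x, -y, -z); pixel columns grow to the right and rows downward; lengths in m; the calibration is good to about 2 mm. A picture is of the moment at which its call begins.
- job.close_job(): hands the job in; it is judged then, once.
Trained networks look in a picture, given as the dict that the camera call returned (one of the last four; its "shot" number tells which), for a name from the list of things; names that differ only in an ending like _2 or _b are one class to them, and where a whole thing is asked for, a point or a joint stands for the part that bears it (a point fixed in the world has none). Each returns a list of dicts, best first, with "p" (0 to 1); they miss things now and then, are a little off and sometimes report something else, mostly with a low value. They report only what shows in the picture. A call takes as long as a camera call. They do not tell look-alikes from the thing itself.
- spotter.boxes_of(label, picture): "xy" ([column, row] in pixels, amid what is visible of it).
The state is a dict: "time_s": time; "q": joint angles; "qvel": joint speeds; "joint_efforts": joint torques, N m; "position": TCP position; "tool_rot": TCP orientation; "ft_force": force on the tool from outside, world axes, zero at the start; "wrist_torque": the same for the moment, N m; "grip_width": finger opening in m; "gripper_force": force on a finger pad.
Only numpy, scipy, OpenCV 4.12 (cv2) and the standard library are available. Lean on these libraries where they do the work, as an engineer would, in place of code of your own. Each camera call takes 0.05 s, during which the arm holds its last target. There are 200 camera calls.

### The job

Bundle the three empty wooden bottle troughs on the plywood carry board so that they lock together: leave the trough on the board where it is, set the other open-up trough close beside it on the board's free side, still open-up and with the ends about level, then lay the upside-down trough over the two, still upside down, so that one of its side walls drops fully into each of them and it clasps their neighbouring walls. Set the troughs down rather than letting them drop, and do not disturb the vials and the beaker standing about.

Things in the scene. Friction and masses are not known exactly. Their poses are not given: they have to be found in the camera images.
- board_top (a point): plywood carry board, 300 (its x) by 240 (its y) by 12 thick, lying flat and fixed on the table; this point is the centre of its top face, 12 above the table. It has a 26 by 100 hand slot near each x end. Apart from trough a it is empty; the free side lies to the -y side of trough a
- trough_a_mid (a point): U-section trough of beech, ends open: 160 long (x), 64 wide outside (y), 34 high; base and both side walls 8 thick, so 48 clear and 26 deep inside; 0.08-0.17 kg. Point: mid length and width, half-way up (17 above underside); z up. Trough a: open-up on the board near its +y edge, nearly parallel to it; loose, slides if pushed; it is to stay there
- trough_b_mid (a point): U-section trough of beech, ends open: 160 long (x), 64 wide outside (y), 34 high; base and both side walls 8 thick, so 48 clear and 26 deep inside; 0.08-0.17 kg. Point: mid length and width, half-way up (17 above underside); z up. Trough b: open-up on the table. A side wall can be pinched from above, or the whole width gripped; c clasps a and b only if the gap between them is under 25
- trough_c_mid (a point): U-section trough of beech, ends open: 160 long (x), 64 wide outside (y), 34 high; base and both side walls 8 thick, so 48 clear and 26 deep inside; 0.08-0.17 kg. Point: mid length and width, half-way up (17 above underside); z up. Trough c: upside down on the table, base on top. Fully down over a and b, its wall edges rest on their bases and its point is 8 above theirs
- vial_1_mid (a point): bystander: loose amber glass vial with black cap, 27 diameter, 62 high, standing on the table; this point is half-way up its axis
- vial_2_mid (a point): bystander: loose amber glass vial with black cap, 27 diameter, 62 high, standing on the table; this point is half-way up its axis
- vial_3_mid (a point): bystander: loose amber glass vial with black cap, 27 diameter, 62 high, standing on the table; this point is half-way up its axis
- beaker_mid (a point): bystander: loose clear plastic beaker, 72 diameter, 85 high, standing on the table; this point is half-way up its axis
Things that resemble listed ones, but are neither listed nor needed, are in the scene too. Leave any turquoise look-alike of the part that bears trough_b_mid alone. Leave any orange look-alike of the part that bears trough_c_mid alone.

How it is judged:
By the outcome, as a careful person would: the job done as asked, in the order asked, and still so for the second after the job is handed in, with the robot touching nothing.
It also fails if it takes over 58 s, if anything falls off the work surface, if the arm or the gripper's body presses on something with over 40 N, if the wrist force passes 120 N, or if a joint passes its speed limit or range.

## Working session

There is one attempt and no reset: what is moved stays moved. The work goes in short steps, Python scripts to look and compute and a shell command to move; the robot and the scene stay as the last step left them, time stands still between calls to the robot, and variables do not carry over. Pictures are saved under pics/ and viewed, at most 10 in all, crops included, and the job is handed in when it is done.

```bash
mkdir -p pics; ls; cat > h.py <<'E'
import numpy as np, cv2
from rig import env, get_image, job, spotter
def cloud(p):
    K=p["intrinsics"];d=p["depth"];h,w=d.shape
    u,v=np.meshgrid(np.arange(w),np.arange(h))
    c=np.stack([(u-K[0,2])/K[0,0]*d,-(v-K[1,2])/K[1,1]*d,-d,np.ones_like(d)],-1)
    W=c@np.linalg.inv(p["view"]).T
    W=W[...,:3];W[d<=0]=np.nan
    return W
E
python3 - <<'E'
from h import *
s=env.observe();print(env.pinch_z,s["time_s"],s["position"],s["tool_rot"],s["grip_width"],s["ft_force"])
for n in ["scene","side"]:
    p=get_image(n);cv2.imwrite(f"pics/{n}0.png",p["image"])
    W=cloud(p);np.save(f"{n}0.npy",W)
    for l in ["board_top","trough_a_mid","trough_c_mid","vial_1_mid","beaker_mid"]:
        for r in spotter.boxes_of(l,p):
            c,rw=map(int,r["xy"]);print(n,l,round(r["p"],2),c,rw,np.round(np.nanmedian(W[rw-2:rw+3,c-2:c+3].reshape(-1,3),0),3))
E
```

```text
pics
0.1547 0.0 [5.49945813e-01 2.69299168e-05 4.04126882e-01] [[-2.97349057e-05  9.99999003e-01 -1.41184216e-03]
 [ 9.99999946e-01  3.01973342e-05  3.27515379e-04]
 [ 3.27557686e-04 -1.41183235e-03 -9.99998950e-01]] 0.08565439361367362 [-0.52791694 -0.09785881 -0.05076126]
scene board_top 0.82 426 243 [0.577 0.165 0.01 ]
scene trough_a_mid 0.56 449 243 [0.57  0.222 0.018]
scene trough_c_mid 0.91 198 166 [ 0.435 -0.566  0.03 ]
scene vial_1_mid 0.66 311 253 [ 0.736 -0.098  0.034]
scene beaker_mid 0.97 268 244 [ 0.781 -0.191  0.076]
side board_top 0.72 260 185 [0.529 0.138 0.012]
side trough_a_mid 0.67 259 185 [0.527 0.142 0.012]
side trough_a_mid 0.6 251 166 [0.564 0.25  0.032]
side trough_c_mid 0.71 381 246 [ 0.534 -0.338  0.034]
side trough_c_mid 0.65 446 349 [ 0.401 -0.585  0.034]
side vial_1_mid 0.77 360 187 [ 0.715 -0.099  0.03 ]
side beaker_mid 0.55 401 190 [ 0.727 -0.235  0.066]
```

View pics/scene0.png

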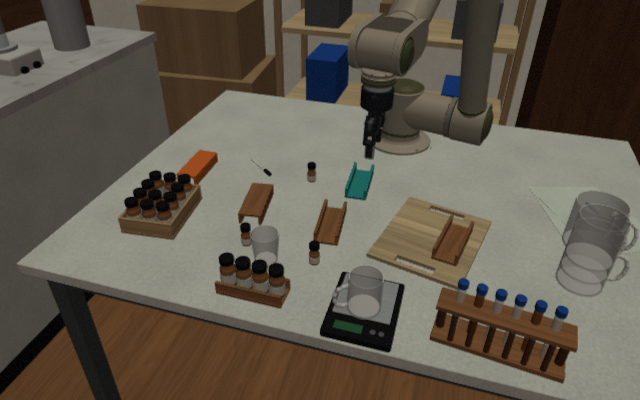

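View pics/side0.png

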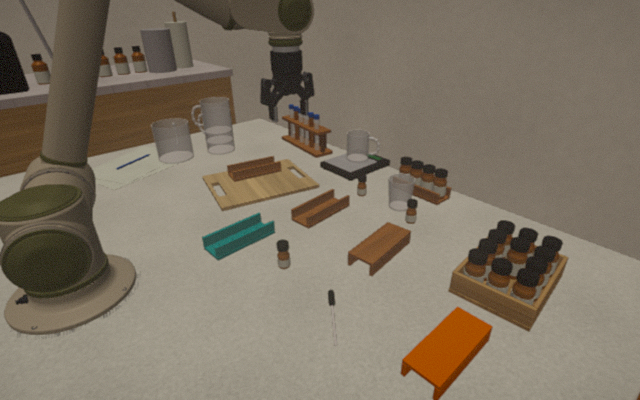

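The scene picture shows brown open-up trough b at (331,222), turquoise look-alike at (359,181), brown upside-down c at (257,202), orange look-alike at (198,166), and a on the board at (454,240). The side view agrees: b (320,208), c (380,246), turquoise (240,235), orange (448,348). The description fits the brown ones, because the look-alikes are to be left alone. I'll measure them and confirm in a crop.

```bash
python3 - <<'E'
from h import *
im=cv2.imread("pics/scene0.png");cv2.imwrite("pics/crop.png",cv2.resize(im[150:290,220:500],None,fx=2.8,fy=2.8,interpolation=cv2.INTER_CUBIC))
Ws={n:np.load(n+"0.npy") for n in["scene","side"]}
R={"a":(.45,.70,.16,.30,.036,.056),"b":(.5,.72,-.16,.02,.024,.044),"c":(.40,.68,-.42,-.22,.024,.044)}
for k,(x0,x1,y0,y1,z0,z1) in R.items():
  for n,W in list(Ws.items())+[("both",None)]:
    P=np.concatenate([w.reshape(-1,3) for w in Ws.values()]) if W is None else W.reshape(-1,3)
    m=(P[:,0]>x0)&(P[:,0]<x1)&(P[:,1]>y0)&(P[:,1]<y1)&(P[:,2]>z0)&(P[:,2]<z1)
    Q=P[m]
    # drop outliers
    lab=None
    g=np.zeros((500,500),np.uint8);ij=((Q[:,:2]-[x0,y0])*500).astype(int)
    g[ij[:,0],ij[:,1]]=1
    g2=cv2.dilate(g,np.ones((5,5)));nn,L,st,_=cv2.connectedComponentsWithStats(g2)
    for i in range(1,nn):
        q=Q[L[ij[:,0],ij[:,1]]==i]
        if len(q)>60:
            r=cv2.minAreaRect(q[:,:2].astype(np.float32)*1000);print(k,n,len(q),np.round(r[0],1),np.round(r[1],1),round(r[2],1),np.round(np.median(q[:,2]),4), np.round(q.mean(0),3))
for n,W in Ws.items():
    for nm,(a,b,c,d) in {"table":(.40,.45,-.1,.1),"board":(.53,.62,.14,.17)}.items():
        m=(W[...,0]>a)&(W[...,0]<b)&(W[...,1]>c)&(W[...,1]<d)&(W[...,2]<.03);print(n,nm,np.nanmedian(W[m][:,2]),W[m][:,2].std())
E
```

```text
a scene 152 [559.2 203.2] [  8.5 164.1] 78.6 0.0438 [0.567 0.202 0.043]
a scene 150 [570.9 257.8] [  8.6 161.3] 78.3 0.0438 [0.579 0.256 0.043]
a side 181 [559.4 200.7] [ 16.6 159.1] 78.0 0.0425 [0.555 0.199 0.042]
a side 172 [569.9 255.9] [ 16.8 158.4] 78.6 0.0423 [0.567 0.254 0.042]
a both 333 [558.7 200.8] [ 16.6 164.1] 78.0 0.0432 [0.561 0.2   0.043]
a both 322 [570.5 255.8] [ 16.8 161.3] 78.6 0.0433 [0.572 0.255 0.043]
b scene 123 [ 580.4 -120.9] [154.1   8.4] 5.6 0.031 [ 0.582 -0.121  0.031]
b scene 118 [574.5 -65.8] [149.6   8.7] 5.7 0.0315 [ 0.581 -0.065  0.031]
b side 209 [ 576.5 -124.9] [153.1  10.4] 5.5 0.0314 [ 0.572 -0.127  0.031]
b side 191 [574.1 -69.5] [148.3  10.3] 4.8 0.0313 [ 0.571 -0.071  0.031]
b both 332 [ 578.7 -123.3] [157.8  12.8] 5.6 0.0311 [ 0.575 -0.124  0.031]
b both 309 [574.7 -68.1] [149.7  13.6] 5.2 0.0313 [ 0.575 -0.068  0.031]
c scene 771 [ 549.7 -321. ] [167.5  65.7] 8.6 0.0315 [ 0.557 -0.319  0.031]
c side 1371 [ 549.5 -323.6] [162.4  65.1] 9.1 0.0336 [ 0.541 -0.328  0.033]
c both 2142 [ 549.9 -322.1] [167.4  68. ] 9.1 0.0331 [ 0.546 -0.325  0.032]
scene table -0.003976165114873587 0.37463516354376375
scene board 0.010170660083456184 0.0017146306751597558
side table 0.0005339685924561355 0.007833902174131591
side board 0.011500227464480095 0.001101985894808706
```

View pics/crop.png

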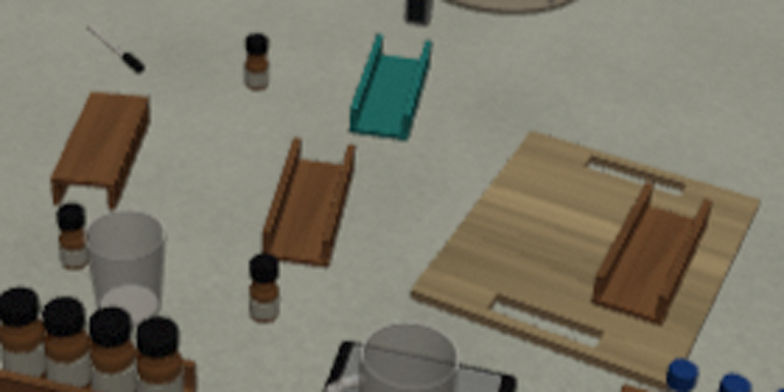

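The crop confirms b (brown, open up, between turquoise and beaker) and c (brown, base up, far left), with a on the board. The sizes, about 160×64 with tops near 34 mm, match. I'm moving to hover over b's −y wall.

```bash
python3 -m creep '0 0 2 -1 .2 .8 36;0 0 4 -2 .4 1.6 36;0 0 6 -3 .6 2.4 36;0 0 8 -4.08 .93 3 36;0 0 9.6 -4.08 .93 3 36;0 0 10.6 -4.08 .93 3 36;0 0 10.6 -4.08 .93 3 36;0 0 10.6 -4.08 .93 3 36'
python3 - <<'E'
from h import *
s=env.observe();print(s["position"],s["tool_rot"],s["q"])
p=get_image("wrist");cv2.imwrite("pics/w1.png",p["image"]);W=cloud(p)
P=W.reshape(-1,3)
for w in ((P[:,2]>.024)&(P[:,2]<.044)&(P[:,1]>-.18)&(P[:,1]<.0)&(P[:,0]>.48)&(P[:,0]<.68),):
    Q=P[w];print(len(Q))
    for lo,hi in ((-.18,-.1),(-.09,-.0)):
        q=Q[(Q[:,1]>lo)&(Q[:,1]<hi)]
        if len(q)>20: print(np.round(cv2.minAreaRect(q[:,:2].astype(np.float32)*1000),1) if 0 else cv2.minAreaRect(q[:,:2].astype(np.float32)*1000),np.median(q,0))
E
```

```text
time_s: 1.4
position: [0.5779, -0.1225, 0.3146]
tool_rot: [[0.934, 0.356, -0.0], [0.356, -0.934, 0.0], [-0.0, -0.0, -1.0]]
ft_force: [0.5, -0.3, 0.4]
grip_width: 0.0365
gripper_force: 0.0
[ 0.57791761 -0.12253486  0.31463649] [[ 9.34328294e-01  3.56413548e-01 -1.49864284e-04]
 [ 3.56413560e-01 -9.34328299e-01  6.36641579e-05]
 [-1.17331673e-04 -1.12896887e-04 -9.99999987e-01]] [-2.34433499e+01  3.01906732e+01  7.57918782e+01 -7.23147338e-05
  7.40267775e+01  4.56765671e+01]
3924
((571.5540161132812, -123.443359375), (159.63394165039062, 8.182429313659668), 5.504449844360352) [ 0.58117671 -0.12229605  0.0347106 ]
((566.2808837890625, -67.749267578125), (159.4832000732422, 8.483149528503418), 5.557322025299072) [ 0.57563982 -0.06755187  0.03471095]
```

View pics/w1.png

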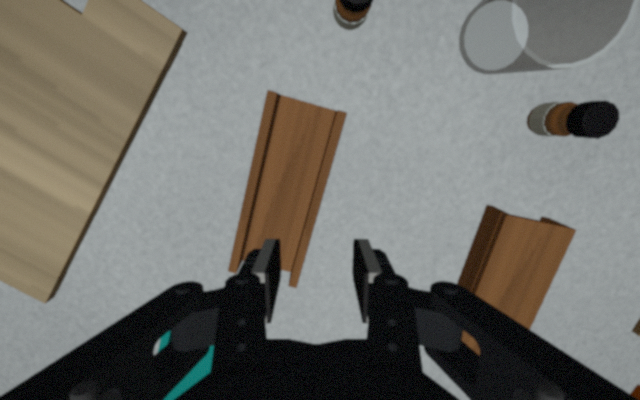

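The wrist view shows b's walls at (258,180) and (318,200) with fingers at (268,275) and (362,275), and the turn is not finished (20.9° left of world x). The wrist camera measures the wall at (571.6,−123.4) mm, 159.6×8.2, yaw 5.5°. I'll finish the turn, descend and pinch.

```bash
python3 -m creep '0 0 1 -.1 -.02 .5 36;0 0 1.92 -.21 -.05 1.5 36;0 0 1.92 -.21 -.05 2.7 36;0 0 1.92 -.21 -.05 3.5 36;0 0 1.92 -.21 -.05 4 36;0 0 1.92 -.21 -.05 4.27 36;0 0 1.92 -.21 -.05 4.27 36;0 0 1.92 -.21 -.05 4.27 36' 50; python3 -m creep '0 0 0 0 0 0 0;0 0 0 0 0 0 0;0 0 0 0 0 0 0;0 0 0 0 0 0 0;0 0 0 0 0 0 0;0 0 0 0 0 0 0;0 0 0 0 0 0 0'
```

```text
time_s: 2.25
position: [0.5717, -0.1233, 0.1874]
tool_rot: [[0.995, 0.103, 0.001], [0.103, -0.995, -0.0], [0.001, 0.001, -1.0]]
ft_force: [0.2, -0.1, -0.2]
grip_width: 0.036
gripper_force: 0.0
time_s: 2.95
position: [0.5717, -0.1233, 0.1876]
tool_rot: [[0.995, 0.103, 0.002], [0.103, -0.995, -0.001], [0.002, 0.001, -1.0]]
ft_force: [-0.8, -0.2, 6.4]
grip_width: 0.0068
gripper_force: 50.1
```

Gripped. Lifting.

```bash
python3 -m creep '0 0 0 0 0 -.2 0;0 0 0 0 0 -.7 0;0 0 0 0 0 -1.5 0;0 0 0 0 0 -2.5 0;0 0 0 0 0 -3.3 0;0 0 0 0 0 -3.6 0;0 0 0 0 0 -3.6 0;0 0 0 0 0 -3.6 0'
python3 - <<'E'
from h import *
s=env.observe();T=s["position"];R=s["tool_rot"]
p=get_image("side");cv2.imwrite("pics/s1.png",p["image"])
for n in ["side","wrist","scene"]:
    p=get_image(n);P=cloud(p).reshape(-1,3);
    Q=P[(abs(P[:,0]-.57)<.1)&(abs(P[:,1]+.09)<.06)&(P[:,2]>.07)&(P[:,2]<.155)]
    L=(Q-T)@R
    # far wall top (tool -y about 55 mm)
    q=L[(L[:,1]<-.03)&(L[:,1]>-.09)]
    print(n,len(q),np.round(np.percentile(q,[5,50,95],axis=0),4) if len(q) else 0)
    # A top
    Q=P[(P[:,0]>.45)&(P[:,0]<.68)&(P[:,1]>.16)&(P[:,1]<.30)&(P[:,2]>.036)&(P[:,2]<.056)]
    if len(Q)>40:print("a",cv2.minAreaRect(Q[:,:2].astype(np.float32)*1000),len(Q))
cv2.imwrite("pics/w2.png",get_image("wrist")["image"])
E
```

```text
time_s: 3.75
position: [0.5712, -0.1232, 0.2935]
tool_rot: [[0.995, 0.103, -0.002], [0.103, -0.995, 0.001], [-0.002, -0.001, -1.0]]
ft_force: [0.2, -0.1, -2.6]
grip_width: 0.0067
gripper_force: 49.2
side 457 [[-0.0793 -0.0562  0.154 ]
 [-0.036  -0.0514  0.1694]
 [ 0.0214 -0.0384  0.1812]]
a ((565.2932739257812, 227.55685424804688), (71.20114135742188, 160.82901000976562), 78.48312377929688) 351
wrist 17396 [[-0.012  -0.058   0.1526]
 [ 0.0374 -0.0517  0.1778]
 [ 0.0758 -0.0322  0.1799]]
scene 477 [[-0.0699 -0.0612  0.1548]
 [ 0.0183 -0.0475  0.1807]
 [ 0.0804 -0.0318  0.1852]]
a ((566.274169921875, 229.88816833496094), (65.13189697265625, 163.86375427246094), 78.40299224853516) 305
```

View pics/s1.png

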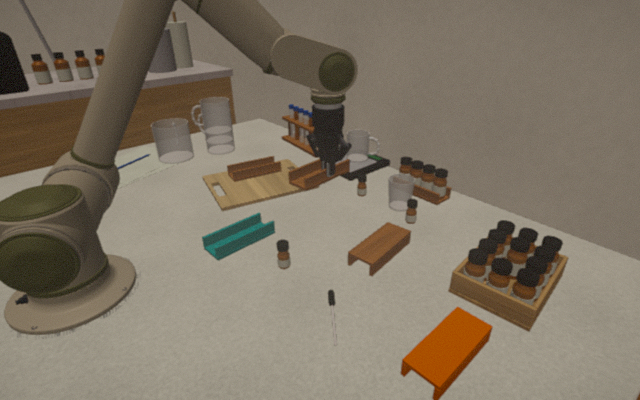

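The side view shows b hanging level from the gripper at (325,175), with everything else untouched. Carrying it over to the spot beside a.

```bash
python3 -m creep '0 0 .2 0 -.4 0 0;0 0 .6 0 -1.4 0 0;0 0 1.1 0 -2.8 0 0;0 0 1.6 0 -4.2 0 0;0 0 2 0 -5.6 0 0;0 0 2.19 0 -7 0 0;0 0 2.19 .03 -8 0 0;0 0 2.19 .03 -8.4 0 0;0 0 2.19 .03 -8.5 0 0;0 0 2.19 .03 -8.5 0 0;0 0 2.19 .03 -8.5 0 0'
python3 - <<'E'
from h import *
s=env.observe();T=s["position"];R=s["tool_rot"]
for n in ["wrist","side","scene"]:
    p=get_image(n);P=cloud(p).reshape(-1,3);
    if n=="wrist":cv2.imwrite("pics/w3.png",p["image"])
    Q=P[(P[:,0]>.45)&(P[:,0]<.68)&(P[:,1]>.16)&(P[:,1]<.30)&(P[:,2]>.038)&(P[:,2]<.056)]
    k=Q@np.array([.2011,.9796,0])
    c=(.566*.2011+.2287*.9796)
    for q in (Q[k<c],Q[k>c]):
        if len(q)>40:print(n,"a wall",cv2.minAreaRect(q[:,:2].astype(np.float32)*1000),len(q),np.median(q[:,2]))
    # held trough in tool frame
    L=(P-T)@R; q=L[(abs(L[:,0])<.09)&(L[:,1]<-.045)&(L[:,1]>-.065)&(L[:,2]>.145)&(L[:,2]<.16)]
    if len(q)>40:print("b far wall tool",cv2.minAreaRect(q[:,:2].astype(np.float32)*1000),np.median(q[:,2]))
    B=P[(P[:,2]>.007)&(P[:,2]<.016)&(P[:,0]>.38)&(P[:,0]<.78)&(P[:,1]>-.02)&(P[:,1]<.32)]
    if len(B):print("board",cv2.minAreaRect(B[:,:2].astype(np.float32)*1000))
E
```

```text
time_s: 5.1
position: [0.5465, 0.1293, 0.2945]
tool_rot: [[0.979, -0.203, -0.0], [-0.203, -0.979, -0.0], [-0.0, 0.0, -1.0]]
ft_force: [0.0, 0.4, -0.8]
grip_width: 0.0069
gripper_force: 49.2
wrist a wall ((570.0753784179688, 256.49871826171875), (9.754709243774414, 159.46336364746094), 78.5080337524414) 3506 0.046489139142117594
b far wall tool ((19.278583526611328, -55.72755813598633), (121.50679016113281, 9.011430740356445), 0.07960978150367737) 0.15309519961659743
board ((553.9268798828125, 173.8392333984375), (240.9820098876953, 283.5566101074219), 76.95409393310547)
side a wall ((559.5628051757812, 200.514892578125), (14.284048080444336, 161.18641662597656), 78.37936401367188) 156 0.043228041767497144
side a wall ((570.0536499023438, 254.30520629882812), (15.305768966674805, 157.95751953125), 79.10466766357422) 140 0.04338002520171916
b far wall tool ((-0.1034393310546875, -52.95507049560547), (158.2735137939453, 12.747943878173828), 0.3430243134498596) 0.15571378269373212
board ((603.0845336914062, 154.985107421875), (256.8727111816406, 421.4764404296875), 75.91770935058594)
scene a wall ((561.55908203125, 202.62393188476562), (8.70067024230957, 165.97042846679688), 78.41791534423828) 141 0.043637486896009325
scene a wall ((572.9818115234375, 257.4223327636719), (8.138028144836426, 160.15316772460938), 78.46702575683594) 143 0.04406226826660242
b far wall tool ((1.5766220092773438, -57.298500061035156), (8.976978302001953, 165.23545837402344), 89.7531509399414) 0.15574123353448596
board ((586.931396484375, 167.06967163085938), (240.4800567626953, 386.94720458984375), 76.85594177246094)
```

View pics/w3.png

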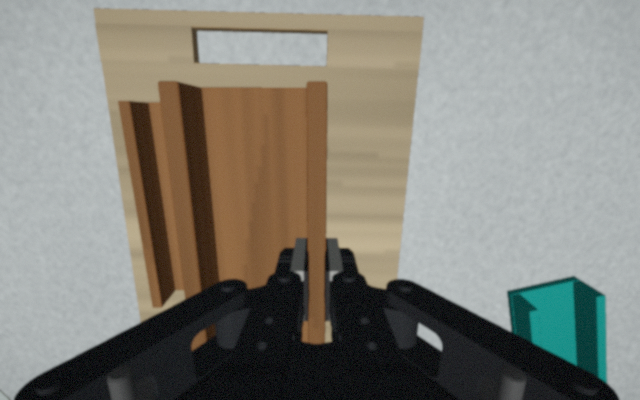

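The wrist view shows b at (165–325, 85–) beside a's wall at (140,200), parallel on the board. The measured gap is about 9.6 mm with the ends within 2 mm. Lowering, with a small trim.

```bash
python3 -m creep '0 0 0 -.06 -.05 .5 0;0 0 0 -.06 -.05 1.4 0;0 0 0 -.06 -.05 2.2 0;0 0 0 -.06 -.05 2.7 0;0 0 0 -.06 -.05 2.95 0;0 0 0 -.06 -.05 3.05 0;0 0 0 -.06 -.05 3.1 0;0 0 0 -.06 -.05 3.13 0;0 0 0 -.06 -.05 3.13 0;0 0 0 -.06 -.05 3.13 0'
```

```text
time_s: 6.25
position: [0.5448, 0.1323, 0.2012]
tool_rot: [[0.979, -0.202, 0.001], [-0.202, -0.979, 0.0], [0.001, -0.0, -1.0]]
ft_force: [0.4, -0.6, -0.9]
grip_width: 0.0067
gripper_force: 49.1
```

```bash
python3 -m creep '0 0 0 0 0 .03 0;0 0 0 0 0 .06 0;0 0 0 0 0 .07 0;0 0 0 0 0 .07 0;0 0 0 0 0 .07 0'
```

```text
time_s: 6.75
position: [0.5447, 0.1323, 0.1996]
tool_rot: [[0.979, -0.201, 0.001], [-0.201, -0.979, -0.0], [0.001, -0.0, -1.0]]
ft_force: [-2.4, 0.0, 8.4]
grip_width: 0.007
gripper_force: 50.5
```

On the board, with contact at 8 N. Releasing, rising, and going over to c.

```bash
python3 -m creep '0 0 0 0 0 0 28;0 0 0 0 0 0 28;0 0 0 0 0 0 28;0 0 0 0 0 0 28;0 0 0 0 0 0 28;0 0 0 0 0 -.5 28;0 0 0 0 0 -1.5 28;0 0 0 0 0 -2.8 28;0 0 0 0 0 -3.8 28;0 0 0 0 0 -4.2 28;0 0 0 0 0 -4.2 28'
python3 -m creep '0 0 -.4 .3 1.2 0 83;0 0 -.8 .6 2.7 0 83;0 0 -1.3 .9 4.2 0 83;0 0 -1.8 1.2 5.7 0 83;0 0 -2.2 1.6 7.2 0 83;0 0 -2.55 2 8.7 0 83;0 0 -2.55 2.4 10.2 0 83;0 0 -2.55 2.7 11.7 0 83;0 0 -2.55 3 13.2 0 83;0 0 -2.55 3.2 14.3 0 83;0 0 -2.55 3.2 14.8 0 83;0 0 -2.55 3.2 14.8 0 83'
python3 - <<'E'
from h import *
s=env.observe();T=s["position"];R=s["tool_rot"];print(T,s["qvel"])
for n in ["wrist","side","scene"]:
    p=get_image(n);P=cloud(p).reshape(-1,3)
    if n=="wrist":cv2.imwrite("pics/w4.png",p["image"])
    Q=P[(P[:,0]>.44)&(P[:,0]<.66)&(P[:,1]>-.385)&(P[:,1]<-.26)&(P[:,2]>.024)&(P[:,2]<.044)]
    if len(Q)>40:print(n,"c",cv2.minAreaRect(Q[:,:2].astype(np.float32)*1000),len(Q),np.median(Q[:,2]))
    Q=P[(P[:,0]>.45)&(P[:,0]<.68)&(P[:,1]>.09)&(P[:,1]<.30)&(P[:,2]>.037)&(P[:,2]<.056)]
    k=1e3*(Q@np.array([.1994,.9799,0])-(.5648*.1994+.229*.9799))
    for lo,hi in((18,40),(-31.5,-15),(-50,-32.5),(-115,-85)):
        q=Q[(k>lo)&(k<hi)];kk=k[(k>lo)&(k<hi)]
        if len(q)>30:print(n,len(q),np.median(kk).round(1),np.percentile(kk,[5,95]).round(1),cv2.minAreaRect(q[:,:2].astype(np.float32)*1000),np.median(q[:,2]).round(4))
E
```

```text
time_s: 7.85
position: [0.5448, 0.1323, 0.3256]
tool_rot: [[0.979, -0.202, 0.003], [-0.202, -0.979, 0.0], [0.003, -0.001, -1.0]]
ft_force: [-0.4, -0.4, -0.4]
grip_width: 0.0281
gripper_force: 0.0
time_s: 9.05
position: [0.5487, -0.3233, 0.3226]
tool_rot: [[0.989, 0.15, -0.002], [0.15, -0.989, 0.002], [-0.002, -0.002, -1.0]]
ft_force: [1.1, 0.7, 0.5]
grip_width: 0.083
gripper_force: 0.0
[ 0.54869003 -0.32328472  0.32255348] [ 2.92762915 -1.63363765  1.45895292  0.71913534  0.24827975  1.39088368]
wrist c ((548.4650268554688, -322.2619934082031), (159.27012634277344, 64.14801788330078), 8.652250289916992) 13343 0.03483099247162136
side c ((549.3993530273438, -323.5466003417969), (164.38597106933594, 65.18328857421875), 8.441312789916992) 1377 0.03351810785524356
side 154 24.7 [20.8 31. ] ((568.917724609375, 253.95391845703125), (14.403464317321777, 157.16195678710938), 79.01670837402344) 0.0425
side 64 -29.0 [-31.3 -23.8] ((560.1818237304688, 202.41107177734375), (9.154844284057617, 160.50759887695312), 78.70347595214844) 0.0449
side 185 -45.9 [-49.  -33.9] ((556.21435546875, 188.74908
[... 200 characters left out ...]
8345336914) 0.0429
scene c ((550.72509765625, -319.9720458984375), (167.10816955566406, 65.19252014160156), 9.0108642578125) 778 0.03142391653293369
scene 146 29.7 [25.8 33.3] ((572.407470703125, 257.3919982910156), (8.591442108154297, 162.40631103515625), 78.46499633789062) 0.0441
scene 145 -26.0 [-30.  -22.5] ((562.1710205078125, 202.42088317871094), (8.606572151184082, 160.1234130859375), 78.52296447753906) 0.0437
scene 148 -40.7 [-44.9 -37.4] ((558.4657592773438, 187.98870849609375), (9.135418891906738, 163.49749755859375), 78.73175811767578) 0.0436
scene 147 -96.2 [-101.1  -93.2] ((547.7680053710938, 133.23387145996094), (9.130083084106445, 160.21926879882812), 78.32254028320312) 0.0436
```

View pics/w4.png

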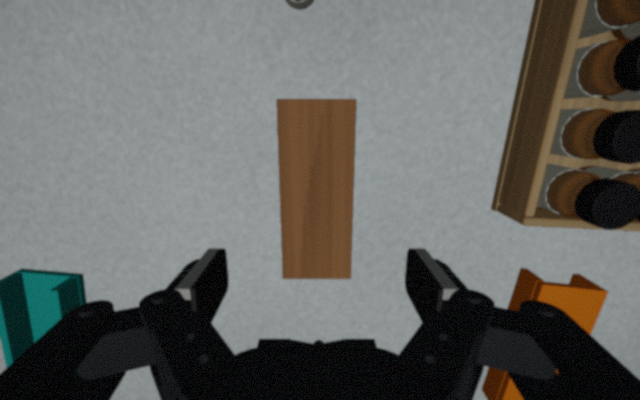

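The wrist view shows c centred under the open fingers at (317,190), with the orange look-alike at (550,330) and the turquoise one at (50,300) clear. The gap between a and b now measures about 6.7 mm. Gripping c across its width.

```bash
python3 -m creep '0 0 0 0 -.03 .8 84;0 0 0 0 -.03 2 84;0 0 0 0 -.03 3.2 84;0 0 0 0 -.03 4 84;0 0 0 0 -.03 4.5 84;0 0 0 0 -.03 4.72 84;0 0 0 0 -.03 4.72 84;0 0 0 0 -.03 4.72 84' 40; python3 -m creep '0 0 0 0 0 0 50;0 0 0 0 0 0 50;0 0 0 0 0 0 50;0 0 0 0 0 0 50;0 0 0 0 0 0 50;0 0 0 0 0 0 50'
```

```text
time_s: 10.0
position: [0.5495, -0.3206, 0.184]
tool_rot: [[0.988, 0.153, 0.001], [0.153, -0.988, -0.001], [0.001, 0.001, -1.0]]
ft_force: [0.4, -0.0, 0.7]
grip_width: 0.084
gripper_force: 0.0
time_s: 10.6
position: [0.5493, -0.3211, 0.1843]
tool_rot: [[0.988, 0.152, 0.002], [0.152, -0.988, -0.001], [0.002, 0.002, -1.0]]
ft_force: [-1.1, 0.7, 6.0]
grip_width: 0.0633
gripper_force: 45.1
```

```bash
python3 -m creep '0 0 0 0 0 -.2 50;0 0 0 0 0 -.7 50;0 0 0 0 0 -1.6 50;0 0 0 0 0 -2.7 50;0 0 0 0 0 -3.6 50;0 0 0 0 0 -4.1 50;0 0 0 0 0 -4.3 50;0 0 0 0 0 -4.3 50'
python3 -m creep '0 0 .1 .1 -.5 0 50;0 0 .3 .2 -1.4 0 50;0 0 .6 .4 -2.6 0 50;0 0 .9 .6 -4 0 50;0 0 1.2 .9 -5.4 0 50;0 0 1.5 1.2 -6.8 0 50;0 0 1.8 1.4 -8.2 0 50;0 0 2.1 1.6 -9.6 0 50;0 0 2.4 1.9 -11 0 50;0 0 2.53 2.1 -12.4 0 50;0 0 2.53 2.3 -13.6 0 50;0 0 2.53 2.4 -14.6 0 50'
```

```text
time_s: 11.4
position: [0.549, -0.321, 0.3125]
tool_rot: [[0.988, 0.152, 0.001], [0.152, -0.988, -0.001], [0.0, 0.001, -1.0]]
ft_force: [0.1, -0.4, -1.5]
grip_width: 0.0634
gripper_force: 44.3
time_s: 12.6
position: [0.5531, 0.1248, 0.3107]
tool_rot: [[0.98, -0.198, -0.002], [-0.198, -0.98, 0.0], [-0.002, 0.0, -1.0]]
ft_force: [0.7, -1.8, -1.2]
grip_width: 0.0632
gripper_force: 44.3
```

```bash
python3 -m creep '0 0 0 -.1 -.8 0 50;0 0 0 -.25 -1.6 0 50;0 0 0 -.33 -2.15 0 50;0 0 0 -.35 -2.37 0 50;0 0 0 -.35 -2.37 0 50;0 0 0 -.35 -2.37 0 50;0 0 0 -.35 -2.37 0 50'
python3 - <<'E'
from h import *
s=env.observe();T=s["position"];R=s["tool_rot"];print(T,np.degrees(np.arctan2(R[1,0],R[0,0])))
p=get_image("wrist");cv2.imwrite("pics/w5.png",p["image"])
for n in("wrist","scene","side"):
    p=get_image(n) if n!="wrist" else p
    P=cloud(p).reshape(-1,3);L=(P-T)@R*1e3
    q=L[(abs(L[:,0])<90)&(abs(L[:,1])<45)&(abs(L[:,2]-150)<7)]
    if len(q)>40: print(n,"c base in tool",cv2.minAreaRect(q[:,:2].astype(np.float32)),np.median(q[:,2]))
    zt=(T[2]-.046)*1e3
    q=L[(abs(L[:,2]-zt)<7)&(abs(L[:,0])<100)&(abs(L[:,1])<85)]
    for lo,hi in((-80,-50),(-20,-1),(1,20),(50,80)):
        k=q[(q[:,1]>lo)&(q[:,1]<hi)]
        if len(k)>30:print(n,lo,len(k),cv2.minAreaRect(k[:,:2].astype(np.float32)),np.percentile(k[:,1],[3,50,97]).round(1))
E
```

```text
time_s: 13.3
position: [0.5575, 0.1936, 0.312]
tool_rot: [[0.98, -0.2, -0.0], [-0.2, -0.98, -0.0], [-0.0, 0.0, -1.0]]
ft_force: [-0.5, 0.6, -0.4]
grip_width: 0.0631
gripper_force: 44.3
[0.55751351 0.1936483  0.3119676 ] -11.53936436999784
wrist c base in tool ((20.765762329101562, 0.019969940185546875), (115.46986389160156, 89.93970489501953), 0.047406185418367386) 149.52971257676964
wrist -80 1063 ((22.847713470458984, -65.38858032226562), (6.538070201873779, 112.0665054321289), 89.84894561767578) [-68.2 -65.3 -62.7]
wrist 50 730 ((22.935707092285156, 64.46019744873047), (4.912862777709961, 111.7636947631836), 89.87287139892578) [62.4 64.3 66.3]
scene c base in tool ((2.5777740478515625, -0.3663902282714844), (159.17115783691406, 88.90863037109375), 1.9210795164108276) 152.0469565987301
scene -80 143 ((1.7606430053710938, -65.37085723876953), (8.647305488586426, 160.42303466796875), 89.96703338623047) [-69.6 -65.9 -61.7]
scene -20 107 ((8.701744079589844, -9.857049942016602), (8.810279846191406, 148.02413940429688), 89.8374252319336) [-13.9 -10.2  -5.7]
scene 1 131 ((2.8797149658203
[... 202 characters left out ...]
355469) [57.  60.7 64.7]
side c base in tool ((-0.9065322875976562, 4.646793365478516), (160.2822723388672, 80.22477722167969), 1.5032891035079956) 150.97081628470457
side -80 133 ((-0.6031341552734375, -61.17488098144531), (16.407882690429688, 156.30825805664062), 88.33448791503906) [-68.5 -60.4 -55.9]
side -20 95 ((1.1350021362304688, -7.779045581817627), (12.38388442993164, 159.6449737548828), 89.59172821044922) [-12.1  -5.3  -1.8]
side 1 141 ((1.2871322631835938, 8.558621406555176), (12.730498313903809, 158.59432983398438), 89.45384979248047) [ 4.  10.3 13.6]
side 50 155 ((0.8103561401367188, 63.62533950805664), (14.582571983337402, 159.6154327392578), 89.91051483154297) [58.8 66.4 70.1]
```

View pics/w5.png

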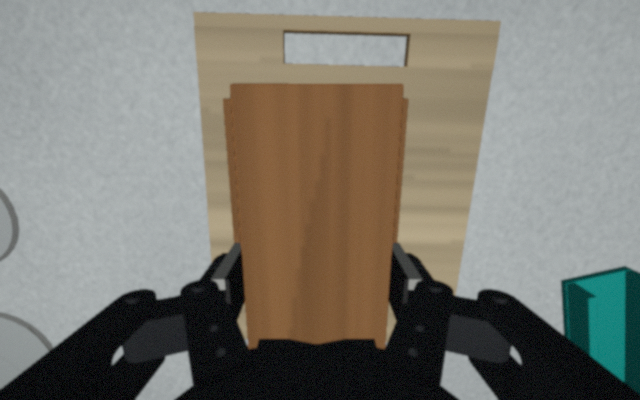

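c sits centred over a and b at (320,215): the outer edges of the pair are at −68 and +66 mm in tool y, and the ends are level within 1 mm. Lowering.

```bash
python3 -m creep '0 0 0 0 -.03 .4 50;0 0 0 0 -.03 1.2 50;0 0 0 0 -.03 1.8 50;0 0 0 0 -.03 2.2 50;0 0 0 0 -.03 2.6 50;0 0 0 0 -.03 2.9 50;0 0 0 0 -.03 3.15 50;0 0 0 0 -.03 3.35 50;0 0 0 0 -.03 3.45 50;0 0 0 0 -.03 3.5 50;0 0 0 0 -.03 3.5 50'
```

```text
time_s: 14.55
position: [0.5576, 0.1955, 0.2072]
tool_rot: [[0.98, -0.199, 0.0], [-0.199, -0.98, 0.0], [0.0, -0.0, -1.0]]
ft_force: [-0.6, -0.4, -2.0]
grip_width: 0.0627
gripper_force: 44.3
```

```bash
python3 -m creep '0 0 0 0 0 .03 50;0 0 0 0 0 .06 50;0 0 0 0 0 .09 50;0 0 0 0 0 .1 50;0 0 0 0 0 .1 50;0 0 0 0 0 .1 50'
```

```text
time_s: 15.15
position: [0.5575, 0.1955, 0.2043]
tool_rot: [[0.98, -0.199, 0.0], [-0.199, -0.98, 0.0], [0.0, -0.0, -1.0]]
ft_force: [-1.7, -0.2, 3.4]
grip_width: 0.0631
gripper_force: 44.9
```

Contact at the expected height. Opening only to 74 mm and rising, then checking.

```bash
python3 -m creep '0 0 0 0 0 0 66;0 0 0 0 0 0 70;0 0 0 0 0 0 74;0 0 0 0 0 0 74;0 0 0 0 0 0 74;0 0 0 0 0 -.5 74;0 0 0 0 0 -1.3 74;0 0 0 0 0 -2.5 74;0 0 0 0 0 -3.8 74;0 0 0 0 0 -4.6 74;0 0 0 0 0 -4.6 74'
python3 - <<'E'
from h import *
p=get_image("side");cv2.imwrite("pics/s2.png",cv2.resize(p["image"][120:280,180:460],None,fx=2.8,fy=2.8,interpolation=cv2.INTER_CUBIC))
for n in("wrist","scene","side"):
    P=cloud(get_image(n)).reshape(-1,3)
    L=P-[.5576,.195,0];a=np.radians(-11.5);L=L@np.array([[np.cos(a),-np.sin(a),0],[np.sin(a),np.cos(a),0],[0,0,1]])*1e3
    L=L[(abs(L[:,0])<95)&(abs(L[:,1])<85)]
    q=L[abs(L[:,2]-54)<5];print(n,"c",cv2.minAreaRect(q[:,:2].astype(np.float32)),np.percentile(q[:,2],[5,50,95]).round(1))
    for sg in(-1,1):
        q=L[(abs(L[:,2]-45)<4)&(sg*L[:,1]>52)]
        if len(q)>30:print(n,sg,cv2.minAreaRect(q[:,:2].astype(np.float32)),np.median(q[:,2]))
E
```

```text
time_s: 16.25
position: [0.5577, 0.1955, 0.3457]
tool_rot: [[0.98, -0.199, 0.007], [-0.199, -0.98, 0.001], [0.007, -0.002, -1.0]]
ft_force: [1.1, -0.3, 0.4]
grip_width: 0.0739
gripper_force: 0.0
wrist c ((-2.2507095336914062, 16.86257553100586), (96.69233703613281, 159.7153778076172), 89.97364807128906) [53.8 54.9 56. ]
wrist -1 ((-0.24559783935546875, -63.650665283203125), (8.598442077636719, 159.49208068847656), 89.72044372558594) 46.61861659220773
wrist 1 ((-0.17816925048828125, 63.172607421875), (159.38235473632812, 8.729161262512207), 0.023541342467069626) 46.75386938408804
scene c ((-0.8438339233398438, 1.9287567138671875), (166.0752410888672, 63.87335968017578), 0.0704798549413681) [49.8 52.2 54.9]
scene -1 ((1.2103271484375, -62.40861511230469), (8.66232967376709, 163.1303253173828), 89.77723693847656) 44.09390890761178
scene 1 ((1.9229583740234375, 64.13487243652344), (8.283411026000977, 160.92994689941406), 89.89579772949219) 43.9721328716608
side c ((-0.0379638671875, -0.40465545654296875), (70.75875091552734, 160.7554931640625), 89.88701629638672) [50.7 53.3 54.8]
side -1 ((-0.1564178466796875, -65.42996215820312), (14.731468200683594, 157.88368225097656), 89.70867156982422) 44.59966528930323
side 1 ((0.36016845703125, 61.697235107421875), (157.40643310546875, 12.299174308776855), 0.6926061511039734) 44.54669230900457
```

View pics/s2.png

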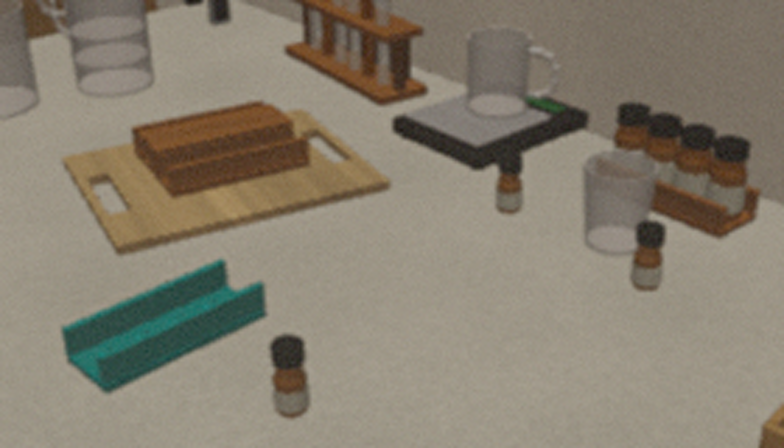

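The side crop shows c seated over a and b on the board at (215,145), with the vials, beaker and look-alikes standing as before. c's top is 8.2 mm above the walls, as it must be when fully down; the gap is about 6.8 mm and a has not moved. Handing in.

```bash
python3 -c "
from rig import job
print(job.close_job())"
```

```text
the job is handed in; nothing more can be done
None
```

The job is handed in at about 16 s: trough b stands open-up beside a with a gap of about 7 mm and the ends level, c lies upside down fully seated over both, trough a did not move, and the vials and beaker were not touched.

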